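Pull out the worktop socket bar and hold it out

ROBOT

A 7-joint arm with a two-finger parallel gripper is mounted at the origin on the work surface. World frame = base frame: x ahead of the robot, y to its left, z up, the work surface at z = 0. Lengths are in m, angles in rad, forces in N, time in s.
With the tool pointing down it reaches from about 0.4 to 0.85 m from the base axis. Payload 10.4 kg.
Tool frame: the origin (TCP) lies at the very end of the fingers, on their centre line; the grasp point (between the pads) lies 19 mm behind it (r.hold_point_z is the distance from the TCP to the grasp point, in m); z points along the fingers, y is the line along which they close (so a half turn about z gives the same grasp; the last joint's range is limited). The gripper opens to 87 mm and grips with 3 to 60 N. Pads are 19 mm wide; open, the fingers measure 117 mm over their backs; the gripper's body (75 mm by 190 mm) begins 51 mm behind the grasp point.
Start: joints at [1.188, 0.332, -0.065, 1.46, 0.022, 1.35, -0.088], TCP at [0.22, -0.585, 0.223] pointing down, gripper open.
Joint ranges: [-2.6, 2.6], [-0.5, 2.12], [-1.47, 1.34], [0.16, 2.42], [-1.27, 4.41], [0.06, 2.06], [-2.6, 2.6]. Speed limits (rad/s): [2.22, 2.22, 2.79, 2.79, 3.14, 3.14, 3.14].

INTERFACE

Orientations are given as [roll, pitch, yaw] about the fixed x, y, z axes, in that order (R = Rz(yaw) Ry(pitch) Rx(roll)).
In Python, from rig import telemetry, imaging, r gives the robot as it stands.
- The arm moves only by the tool move_arm, never from a script. Its argument "rows" is a list of rows, each a list of 7 numbers: the turn, a rotation vector about the tool's x, y, z in degrees, then the shift along the tool's x, y, z in m, then the opening, from 0 (shut) to 1 (fully open). A call has 1 to 12 rows; each row shifts and turns the commanded pose from where the row before left it, along the tool's axes as they then stand; what a row does not reach is not made up. A row lasts 1/8 s, in which the tool goes at most 62.5 mm and 10.7 degrees, less where a joint would pass 70% of its speed; a pose out of reach is approached as far as the arm can. A call with a gripper value outside its range is refused whole. The fingers move at their own pace and stop on an object; the grip force is fixed at half the most. Time passes only in rows, so rows that do not move let the fingers close. It gives the time, the measured TCP pose, the force, the opening and the grip force at its end, in the units of the state.
- telemetry.read_state(): the state, without advancing time (a new reading comes with each control period).
- imaging.get_image(name): name is "side" or "top"; returns a dict with "frame" (384x512x3 uint8, red, green, blue), "fx", "fy", "cx", "cy" (pixels), "D" ([k1, k2, p1, p2, k3] as OpenCV has them; the pictures are not rectified), "view" (4x4, takes a point from world to camera coordinates). Camera axes: x right, y up, looking along -z (the intrinsics and any distortion apply to the point x, -y, -z); pixel columns grow to the right and rows downward; lengths in m; the calibration is good to about 2 mm. A picture is of the moment at which its call begins. There is no depth.
- r.close_job(): hands the job in; it is judged then, once.
Trained networks look in a picture, given as the dict that the camera call returned (one of the last four; its "shot" number tells which), for a name from the list of things; names that differ only in an ending like _2 or _b are one class to them, and where a whole thing is asked for, a point or a joint stands for the part that bears it (a point fixed in the world has none). Each returns a list of dicts, best first, with "conf" (0 to 1); they miss things now and then, are a little off and sometimes report something else, mostly with a low value. They report only what shows in the picture. A call takes as long as a camera call. They do not tell look-alikes from the thing itself.
- imaging.outline_of(picture, name): "mask" (384x512 bool, what is visible of it) and "uv" ([column, row] in pixels, amid what is visible of it).
The state is a dict: "t": time; "qpos": joint angles; "joint_velocities": joint speeds; "joint_torque": joint torques, N m; "tool_pos": TCP position; "eef_rot": TCP orientation; "wrist_force": force on the tool from outside, world axes, zero at the start; "torque": the same for the moment, N m; "width": opening from 0.0 (shut) to 1.0 (fully open); "grip_force": force on a finger pad.
Only numpy, scipy, OpenCV 4.12 (cv2) and the standard library are available. Lean on these libraries where they do the work, as an engineer would, in place of code of your own. Each camera call takes 0.05 s, during which the arm holds its last target. There are 200 camera calls.

TASK

So that the blender can be plugged in, fit the loose square-holed pull knob fully down onto the square spindle of the pull-out socket unit. Then press the release button on top of the unit so that the socket bar springs open a little, take hold of the knob and pull the bar straight out past its first stop to the second stop, with both sections fully out. The bar slides back by itself, so finish while still gripping the knob and holding the bar fully out, and leave the jar, mug and bowl standing where they are.

Things in the scene. Friction and masses are not known exactly. Their poses are not given: they have to be found in the camera images.
- unit: The housing of the pull-out socket unit: a white plastic box 200 (x) x 84 (y) x 70 mm (z), fixed to the steel counter. Origin: centre of its underside; z up. The socket bar telescopes straight out of its front along the housing's -x axis, level. The bar's grey end block (40 x 76 mm, top 72 mm above the counter) stands in front of the housing even when shut.
- spindle_foot (a point): Foot of the upright steel square spindle, on top of the bar's end block, 72 mm above the counter; moves with the bar, axes parallel to the housing's. The spindle is 14 mm square, stands 20 mm up from this point, its sides parallel to the housing's x and y axes, its tip chamfered. With the bar shut it lies 124 mm in front of the housing's origin along -x. A knob fully home rests with its underside on the end block, at the height of this point.
- knob: Loose black T-shaped pull knob, 55 to 115 g, standing on the counter, bore downwards. Origin: centre of its underside; z up. Lower part 27 x 27 mm, 23 mm high; above it, from 22 to 48 mm height, a bar 64 mm long (x) and 27 mm thick (y), centred; so its two y faces are flat from bottom to top, 27 mm apart. The 16 mm square bore opens in the underside, is 22 mm deep, and its sides are parallel to the knob's x and y axes: it fits the spindle in any of the four quarter turns.
- release_top (a point): Top centre of the round grey release button (28 mm across, in a 44 mm black collar) on top of the housing, 92 mm above the counter, 20 mm behind the housing's origin (+x). Pressed straight down; rests on a solid stop after 6 mm.
- release (a joint): How far the release button is pressed down, 0 to 0.006 m. A spring lifts it again; 1.5 N starts it, 5 N takes it fully down. From about 0.0045 m on the catch lets the bar go.
- section1 (a joint): How far the outer section of the bar is pulled out of the housing, 0 to 0.060 m. A spring draws it back in with 5 N (shut) to 7 N (fully out), so it moves only after the inner section has come to its end (first stop); its own end is the second stop.
- section2 (a joint): How far the inner section, with end block and spindle, is pulled out of the outer section, 0 to 0.060 m. At 0 it is caught and cannot be pulled until the button is pressed; then it springs out to about 0.017 m and stays free when the button comes up. From there a spring draws it back with up to 2.5 N; at 0.060 m it is at the first stop. Total extension = section1 + section2, 0.120 m at the second stop.
- jar: Bystander: glass jar with steel lid, 80 mm across, 100 mm high. Origin: centre of its underside.
- mug: Bystander: white mug, 80 mm across, 90 mm high. Origin: centre of its underside.
- bowl: Bystander: glass bowl, 120 mm across, 50 mm high. Origin: centre of its underside.
Mind the look-alikes: they are no part of the job. There is more than one size of the knob; the job needs the middle-sized.

How it is judged:
On the way, in this order (a step that is already met when the one before it is completed fails the run):
1. the knob is fully down on the spindle, the bar still shut (horizontal distance between knob and spindle_foot below 0.006 m and z of knob in the frame of spindle_foot between -0.005 and 0.005 m and angle between knob's own z axis and vertical below 0.12 rad and value of joint section2 below 0.006 m), for 0.2 s.
2. the button has been pressed and the bar has sprung open a little (value of joint section2 above 0.01 m and horizontal distance between knob and spindle_foot below 0.006 m and z of knob in the frame of spindle_foot between -0.005 and 0.005 m and angle between knob's own z axis and vertical below 0.12 rad), for 0.1 s.
At the end, for the whole second after the job is handed in: Both sections of the bar are out at the second stop (each at least 54 of 60 mm), the knob is home on the spindle (within 6 mm sideways, 5 mm in height, 0.12 rad of upright) and the fingers still grip it (more than 2 N), through the last second (value of joint each of section1, section2 above 0.054 m and horizontal distance between knob and spindle_foot below 0.006 m and z of knob in the frame of spindle_foot between -0.005 and 0.005 m and angle between knob's own z axis and vertical below 0.12 rad and contact force between the fingers and knob above 2 N); the arm keeps its last pose, push and grip.
It fails at once if the jar is moved more than 30 mm (distance of jar from where it was at the start of the episode above 0.03 m).
It fails at once if the mug is moved more than 30 mm (distance of mug from where it was at the start of the episode above 0.03 m).
It fails at once if the bowl is moved more than 30 mm (distance of bowl from where it was at the start of the episode above 0.03 m).
It also fails if it takes over 64 s, if anything falls off the work surface, if the arm or the gripper's body presses on something with over 40 N, if the wrist force passes 120 N, or if a joint passes its speed limit or range.

## Working session

There is one attempt and no reset: what is moved stays moved. The work goes in short steps, Python scripts to look and compute and a tool call to move; the robot and the scene stay as the last step left them, time stands still between calls to the robot, and variables do not carry over. Pictures are saved under pics/ and viewed, at most 10 in all, crops included, and the job is handed in when it is done.

Besides the shell and the picture viewer there is one more tool, called after "Call:" as name([rows], argument=value, ...), one row to a line, values as JSON. move_arm: Moves the arm, as the interface text tells. Its arguments: {"type":"object","properties":{"rows":{"type":"array","items":{"type":"array","items":{"type":"number"}}}},"required":["rows"]}

```bash
mkdir -p pics
cat > h.py <<'E'
import numpy as np, cv2
from rig import telemetry, imaging, r
def save(p,n,box=None,s=1):
    f=p["frame"][:,:,::-1]
    if box: f=f[box[1]:box[3],box[0]:box[2]]
    cv2.imwrite("pics/"+n,cv2.resize(f,None,fx=s,fy=s,interpolation=cv2.INTER_CUBIC))
def K(p): return np.array([[p["fx"],0,p["cx"]],[0,p["fy"],p["cy"]],[0,0,1.]])
def ray(p,uv):
    q=cv2.undistortPoints(np.array([[uv]],float),K(p),np.array(p["D"],float))[0,0]
    V=np.array(p["view"]);R=V[:3,:3];c=-R.T@V[:3,3]
    return c,R.T@np.array([q[0],-q[1],-1])
def atz(p,uv,z):
    c,d=ray(p,uv);return c+d*(z-c[2])/d[2]
def proj(p,X):
    V=np.array(p["view"]);X=np.atleast_2d(X);Y=X@V[:3,:3].T+V[:3,3]
    Y=Y*[1,-1,-1]
    return cv2.projectPoints(Y.reshape(-1,1,3),np.zeros(3),np.zeros(3),K(p),np.array(p["D"],float))[0][:,0]
E
python3 - <<'E'
from h import *
s=telemetry.read_state();print(s["tool_pos"],s["eef_rot"],s["wrist_force"],r.hold_point_z)
for n in("top","side"):
    p=imaging.get_image(n);save(p,n+"0.png",s=1.5)
    V=np.array(p["view"]);print(n,-V[:3,:3].T@V[:3,3],V[:3,:3].round(2).tolist(),p["fx"])
    for k in("unit","knob","spindle_foot","release_top","jar","mug","bowl"):
        for d in imaging.outline_of(p,k):
            m=d["mask"];print(k,round(d["conf"],2),np.round(d["uv"],1),m.sum(),atz(p,d["uv"],.048 if k=="knob" else .07).round(3))
E
```

```text
[ 0.21992049 -0.58462416  0.2217547 ] [-3.14018809e+00  8.04985014e-05  3.59832963e-01] [-0.13491004  0.20555337 -0.00504645] 0.0187
top [ 0.26608708 -0.09900886  1.53152287] [[-0.05, -1.0, -0.0], [0.97, -0.05, 0.23], [-0.23, 0.01, 0.97]] 466.7209810403692
unit 0.65 [291.1 190.6] 2176 [ 0.583 -0.218  0.07 ]
knob 0.95 [154.3 242.5] 423 [0.439 0.228 0.048]
knob 0.69 [171.2 192.2] 108 [0.601 0.172 0.048]
knob 0.47 [150.8 211.3] 182 [0.541 0.239 0.048]
spindle_foot 0.9 [259.4 188.8] 324 [ 0.594 -0.116  0.07 ]
release_top 0.56 [303.1 188.4] 34 [ 0.588 -0.257  0.07 ]
jar 0.86 [197.3 139.3] 618 [0.771 0.08  0.07 ]
mug 0.77 [132.9 161. ] 693 [0.708 0.295 0.07 ]
bowl 0.94 [375.8 251.2] 1050 [ 0.374 -0.472  0.07 ]
side [0.25663097 0.66062349 1.01442491] [[-0.93, -0.38, -0.01], [0.27, -0.69, 0.67], [-0.26, 0.61, 0.75]] 446.4663488465147
unit 0.76 [267.  176.8] 2407 [ 0.576 -0.177  0.07 ]
knob 0.82 [213.2 314.9] 380 [0.539 0.265 0.048]
knob 0.73 [263.9 315.5] 762 [0.429 0.222 0.048]
knob 0.68 [207.9 276.4] 218 [0.597 0.176 0.048]
spindle_foot 0.62 [251.1 198. ] 629 [ 0.588 -0.085  0.07 ]
spindle_foot 0.24 [269.4 176.7] 2371 [ 0.57 -0.18  0.07]
release_top 0.49 [274.6 153.3] 62 [ 0.59  -0.278  0.07 ]
jar 0.64 [166.  226.7] 1077 [0.76  0.092 0.07 ]
mug 0.68 [138.3 301.1] 1519 [0.712 0.31  0.07 ]
mug 0.36 [167.1 228.9] 1097 [0.754 0.097 0.07 ]
bowl 0.16 [251.7 197.2] 667 [ 0.587 -0.088  0.07 ]
```

View pics/top0.png

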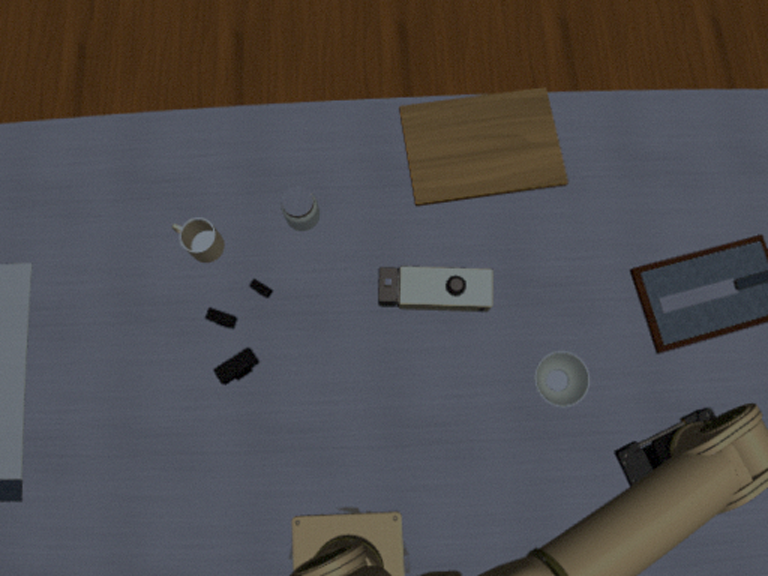

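View pics/side0.png

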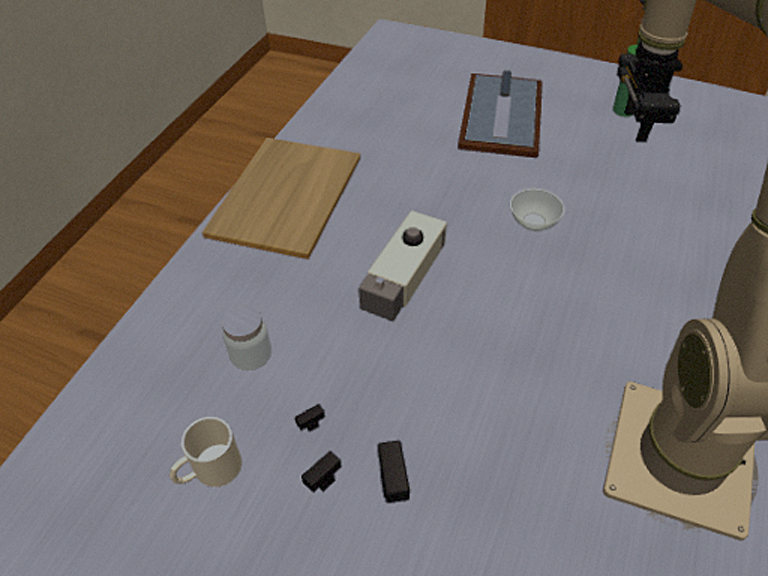

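The side picture shows the three knobs at about (310,418) small, (322,472) middle and (393,470) large. The unit's end block is at (382,293) and its button at (412,237). I'll fit poses to the outlines.

```bash
cat > fit.py <<'E'
from h import *
from scipy.optimize import minimize
from itertools import product
S=6
def box(cx,cy,lx,ly,z0,z1): return np.array([[cx+a*lx/2,cy+b*ly/2,z] for a,b,z in product((-1,1),(-1,1),(z0,z1))])
KNOB=[box(0,0,.027,.027,0,.023),box(0,0,.064,.027,.022,.048)]
BLOCK=[box(-.124,0,.040,.076,.005,.072)]
UNIT=[box(0,0,.2,.084,0,.07)]
def render(p,parts,q,z=0):
    c,s=np.cos(q[2]),np.sin(q[2]);R=np.array([[c,-s,0],[s,c,0],[0,0,1]])
    im=np.zeros((384*S,512*S),np.uint8)
    for b in parts:
        uv=(proj(p,b@R.T+[q[0],q[1],z])+.5)*S-.5
        h=cv2.convexHull(np.round(uv*16).astype(np.int32))
        cv2.fillConvexPoly(im,h,255,shift=4)
    return cv2.resize(im,(512,384),interpolation=cv2.INTER_AREA)/255.
def fit(views,parts,q0,z=0):
    def cost(v): 
        q=v*[.01,.01,.1];return sum(((cv2.GaussianBlur(render(p,parts,q,z),(0,0),.7)-m)**2).sum() for p,m in V)
    V=[(p,cv2.GaussianBlur(m.astype(float),(0,0),.7)) for p,m in views]
    best=None
    for dy in(0,.4,-.4):
        v0=np.array([q0[0]/.01,q0[1]/.01,(q0[2]+dy)/.1])
        o=minimize(cost,v0,method="Nelder-Mead",options=dict(initial_simplex=np.array([v0]+[v0+e for e in np.eye(3)]),xatol=.005,fatol=.01))
        if best is None or o.fun<best.fun: best=o
    return best.x*[.01,.01,.1],best.fun
E
python3 - <<'E'
from fit import *
T=imaging.get_image("top");D=imaging.get_image("side")
def get(p,k,uv):
    L=imaging.outline_of(p,k);return min(L,key=lambda d:np.hypot(*(np.array(d["uv"])-uv)))["mask"]
kt=get(T,"knob",(150.8,211.3));ks=get(D,"knob",(213,315))
for v in([(T,kt),(D,ks)],[(T,kt)],[(D,ks)]): print("knob",fit(v,KNOB,[.54,.245,-.4]))
ut=get(T,"unit",(291,190));us=get(D,"unit",(267,177));st=get(T,"spindle_foot",(259,189));ss=get(D,"spindle_foot",(251,198))
full=UNIT+BLOCK+[box(-.124,0,.014,.014,.072,.092)]
at=ut|st;as_=us|ss
print(ut.sum(),st.sum(),at.sum(),us.sum(),ss.sum(),as_.sum())
for v in([(T,at),(D,as_)],[(T,at)],[(D,as_)]): print("unit",fit(v,[*full,box(.02,0,.04,.04,.07,.085)],[.585,-.22,-1.6]))
V=cv2.resize
# overlay pictures
for p,n,bx in((T,"t",(120,150,340,250)),(D,"s",(170,130,330,360))):
    save(p,f"crop_{n}.png",bx,3 if n=="t" else 2.5)
E
```

```text
knob (array([0.54192025, 0.25652543, 1.21222684]), np.float64(10.067931062233397))
knob (array([ 0.54194234,  0.25418016, -1.93659689]), np.float64(1.4199995217402432))
knob (array([0.54164262, 0.25709242, 1.2282932 ]), np.float64(3.7108667580451034))
315 332 332 2454 654 2458
unit (array([ 0.58358578, -0.23539863, -1.65224369]), np.float64(1794.643970335012))
unit (array([ 0.59546913, -0.18637846, -1.53012857]), np.float64(1728.6470055177015))
unit (array([ 0.58405833, -0.23624778, -1.65081065]), np.float64(14.816984376422026))
```

View pics/crop_t.png

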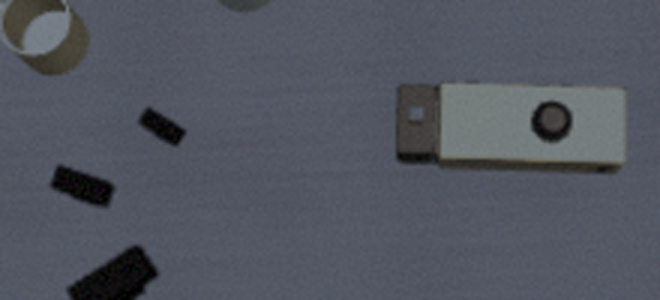

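The top crop shows the spindle tip at full-image (258.7,187.7), the middle knob near (147.5,212), and the button near (303.7,190).

```bash
cat > mv.py <<'E'
from h import *
def to(x,y,z,yaw=None):
    s=telemetry.read_state();P=np.array(s["tool_pos"]);ps=s["eef_rot"][2]
    d=np.array([x,y,z])-P;c,n=np.cos(ps),np.sin(ps)
    print("pose",P.round(4),np.round(s["eef_rot"],4),"w",round(s["width"],3),"g",round(s["grip_force"],1),"F",np.round(s["wrist_force"],1))
    print("tool shift",np.round([d[0]*c+d[1]*n,d[0]*n-d[1]*c,-d[2]],4), "turn z deg",None if yaw is None else round(-np.degrees((yaw-ps+np.pi)%(2*np.pi)-np.pi),2))
E
python3 - <<'E'
from fit import *
import mv
T=imaging.get_image("top");D=imaging.get_image("side")
full=UNIT+BLOCK+[box(-.124,0,.014,.014,.072,.092),box(.02,0,.04,.04,.07,.085)]
V=[]
for p,uv in((T,(291,190)),(D,(267,177))):
    L=[d for d in imaging.outline_of(p,"unit")+imaging.outline_of(p,"spindle_foot") if np.hypot(*(d["uv"]-np.array(uv)))<45]
    m=np.any([d["mask"] for d in L],axis=0);print([(round(d["conf"],2),d["mask"].sum()) for d in L],m.sum());V.append((p,m))
    g=cv2.cvtColor(p["frame"],cv2.COLOR_RGB2GRAY)
for v in(V[:1],V[1:],V):
    q,f=fit(v,full,[.585,-.235,-1.6]);c,s=np.cos(q[2]),np.sin(q[2]);print(q,f,"foot",q[0]-.124*c,q[1]-.124*s,"btn",q[0]+.02*c,q[1]+.02*s)
print("spindle tip top",atz(T,(258.4,187.4),.092))
g=cv2.cvtColor(T["frame"],cv2.COLOR_RGB2GRAY);print(g[183:193,253:265])
g=cv2.cvtColor(D["frame"],cv2.COLOR_RGB2GRAY);print(g[180:200,244:262])
mv.to(.542,.2555,.22,1.21)
E
```

```text
[(0.95, np.int64(2126)), (0.85, np.int64(310))] 2133
[(0.91, np.int64(2365)), (0.62, np.int64(729)), (0.81, np.int64(666))] 2383
[ 0.58247327 -0.23703803 -1.64682098] 41.16079682327391 foot 0.5918912461366598 -0.11339620049082262 btn 0.5809542380072075 -0.2569802589833179
[ 0.58436508 -0.23554618 -1.65052061] 36.29542717022212 foot 0.5942404190553374 -0.11194004063720861 btn 0.582772279923055 -0.25548265376948587
[ 0.58332087 -0.23599949 -1.65007892] 90.48169674617122 foot 0.5931416129780579 -0.11238899811370222 btn 0.5817368760446557 -0.2559366625860993
spindle tip top [ 0.59329434 -0.11311466  0.092     ]
[[52 63 66 63 66 65 63 62 67 64 65 64]
 [56 66 64 66 63 64 64 65 66 62 67 63]
 [58 63 66 65 68 71 70 69 68 63 65 59]
 [57 65 61 71 88 87 89 91 72 65 68 62]
 [58 66 64 78 85 87 87 90 67 68 65 62]
 [60 65 62 76 85 87 87 93 66 65 68 61]
 [63 62 65 71 82 80 82 78 69 67 67 58]
 [60 68 61 50 54 49 53 56 62 66 66 63]
 [62 64 59 57 55 52 51 55 62 65 65 72]
 [59 65 66 65 65 63 64 65 65 70 63 70]]
[[132 151 174 177 174 172 171 171 169 174 171 174 175 171 173 173 171 173]
 [128 146 166 174 1
[... 848 characters left out ...]
 77  91 108 106 102 105 103 101]
 [ 90  98 104 107 105 102 109 106  99  89  90 104 105 103 100 103 101 103]
 [ 59  73  87  95 100 101 110 108 108 104  99 105 105 103 106 105 100 106]
 [ 46  51  54  70  72  92  94 103 108 107 105 104 110 104 105 109 105 103]
 [ 54  51  44  49  47  58  70  80  93  96 105 107 107 107 106 105 105 110]
 [ 53  48  53  45  38  48  53  51  57  76  89  97 100 108 113 104 105 106]
 [ 55  51  46  54  52  54  47  45  43  45  47  65  74  90  97 102 109 109]
 [ 48  51  48  49  55  54  51  44  55  51  52  49  44  53  69  85  94 100]]
pose [ 0.2201 -0.585   0.2226] [ 3.1415 -0.      0.3597] w 1.001 g 0.0 F [0.3 0.8 0.5]
tool shift [ 0.5972 -0.6734  0.0026] turn z deg -48.72
```

Call:
move_arm([
  [0,0,0,0.035,-0.04,-0.005,0.6],
  [0,0,0,0.035,-0.04,-0.005,0.6],
  [0,0,0,0.035,-0.04,0,0.6],
  [0,0,0,0.035,-0.04,0,0.6],
  [0,0,0,0.035,-0.04,0,0.6],
  [0,0,0,0.035,-0.04,0,0.6],
  [0,0,0,0.035,-0.04,0,0.6],
  [0,0,0,0.035,-0.04,0,0.6],
  [0,0,0,0.035,-0.04,0,0.6],
  [0,0,0,0.035,-0.04,0,0.6],
  [0,0,0,0.035,-0.04,0,0.6],
  [0,0,0,0.035,-0.04,0,0.6],
])

```text
t: 3.0
tool_pos: [0.4446, 0.0137, 0.2329]
eef_rot: [3.141, -0.001, 0.359]
wrist_force: [1.5, -0.2, -0.0]
width: 0.605
grip_force: 0.0
```

Call:
move_arm([
  [0,0,0,0.035,-0.04,0,0.6],
  [0,0,0,0.035,-0.04,0,0.6],
  [0,0,-10,0,0,0,0.6],
  [0,0,-10,0,0,0,0.6],
  [0,0,-10,0,0,0,0.6],
  [0,0,-10,0,0,0,0.6],
  [0,0,-8.7,0,0,0,0.6],
  [0,0,0,0,0,0,0.6],
  [0,0,0,0,0,0,0.6],
])

```text
t: 4.12
tool_pos: [0.4816, 0.1116, 0.2326]
eef_rot: [3.141, 0.0, 1.206]
wrist_force: [0.0, -0.2, -1.3]
width: 0.603
grip_force: 0.0
```

```bash
python3 -c "
import mv;mv.to(.542,.2555,.10,1.21)"
```

```text
pose [0.4816 0.1116 0.2326] [3.1413e+00 1.0000e-04 1.2063e+00] w 0.603 g 0.0 F [ 0.  -0.2 -1.3]
tool shift [0.156  0.0052 0.1326] turn z deg -0.21
```

Call:
move_arm([
  [0,0,0,0.039,0.0013,0,0.6],
  [0,0,0,0.039,0.0013,0,0.6],
  [0,0,0,0.039,0.0013,0.03,0.6],
  [0,0,0,0.039,0.0013,0.05,0.6],
  [0,0,0,0,0,0.05,0.6],
  [0,0,0,0,0,0,0.6],
  [0,0,0,0,0,0,0.6],
])

```text
t: 5.0
tool_pos: [0.5422, 0.2554, 0.1053]
eef_rot: [3.14, -0.001, 1.208]
wrist_force: [0.5, 0.6, 0.7]
width: 0.602
grip_force: 0.0
```

```bash
python3 -c "
import mv;from h import *
mv.to(.542,.2555,.012,1.21)
for n in('side','top'):
    p=imaging.get_image(n);save(p,n+'1.png',(110,220,330,384) if n=='side' else (100,160,260,290),3)"
```

```text
pose [0.5422 0.2554 0.1053] [ 3.1401e+00 -1.3000e-03  1.2081e+00] w 0.602 g 0.0 F [0.5 0.6 0.7]
tool shift [ 0.     -0.0002  0.0933] turn z deg -0.11
```

View pics/side1.png

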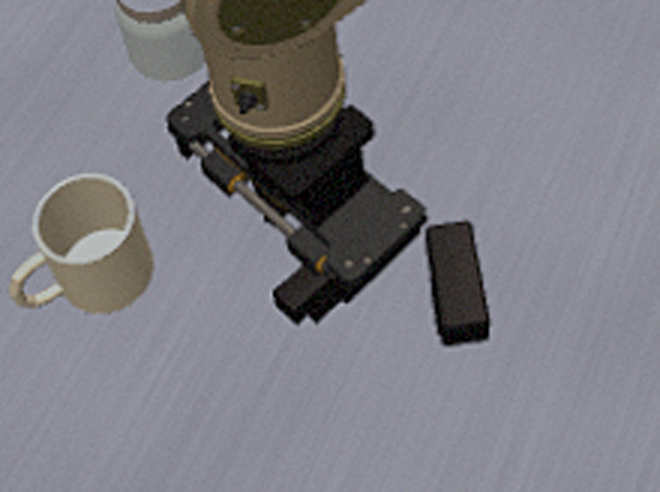

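The open fingers (crop about 300,270) stand over the middle knob at (310,290), and the large knob at (458,285) is clear. I'll descend and grip.

Call:
move_arm([
  [0,0,0,0,0,0.03,0.6],
  [0,0,0,0,0,0.03,0.6],
  [0,0,0,0,0,0.02,0.6],
  [0,0,0,0,0,0.013,0.6],
  [0,0,0,0,0,0,0.6],
  [0,0,0,0,0,0,0.0],
  [0,0,0,0,0,0,0.0],
  [0,0,0,0,0,0,0.0],
  [0,0,0,0,0,0,0.0],
  [0,0,0,0,0,0,0.0],
])

```text
t: 6.35
tool_pos: [0.5416, 0.2553, 0.0107]
eef_rot: [3.141, -0.0, 1.21]
wrist_force: [-0.1, -0.1, 3.8]
width: 0.312
grip_force: 30.0
```

Call:
move_arm([
  [0,0,0,0,0,-0.02,0.0],
  [0,0,0,0,0,-0.05,0.0],
  [0,0,0,0,0,-0.05,0.0],
  [0,0,0,0,0,-0.03,0.0],
  [0,0,10,0,0,0,0],
  [0,0,10,0,0,0,0],
  [0,0,10,0,0,0,0],
  [0,0,10,0,0,0,0],
  [0,0,10,0,0,0,0],
  [0,0,10,0,0,0,0],
  [0,0,10,0,0,0,0],
  [0,0,0,0,0,0,0],
])

```text
t: 7.85
tool_pos: [0.5411, 0.2556, 0.1613]
eef_rot: [-3.141, -0.001, -0.01]
wrist_force: [-0.4, 0.0, -0.9]
width: 0.307
grip_force: 30.0
```

```bash
python3 -c "
import mv;mv.to(.5932,-.1125,.16,-.079)"
```

```text
pose [0.5411 0.2556 0.1613] [-3.1414e+00 -7.0000e-04 -1.0300e-02] w 0.307 g 30.0 F [-0.4  0.  -0.9]
tool shift [0.0559 0.3676 0.0013] turn z deg 3.94
```

Call:
move_arm([
  [0,0,0,0.007,0.046,0,0],
  [0,0,0,0.007,0.046,0,0],
  [0,0,0,0.007,0.046,0,0],
  [0,0,0,0.007,0.046,0,0],
  [0,0,0,0.007,0.046,0,0],
  [0,0,0,0.007,0.046,0,0],
  [0,0,0,0.007,0.046,0,0],
  [0,0,0,0.007,0.046,0,0],
  [0,0,4,0,0,0.02,0],
  [0,0,0,0,0,0.02,0],
  [0,0,0,0,0,0,0],
  [0,0,0,0,0,0,0],
])

```text
t: 9.35
tool_pos: [0.5932, -0.1125, 0.1209]
eef_rot: [-3.141, -0.001, -0.079]
wrist_force: [0.1, 0.4, -1.1]
width: 0.309
grip_force: 30.0
```

Run:
```python
import mv;from fit import *
mv.to(.5932,-.1125,.105,-.079)
s=telemetry.read_state();P=s["tool_pos"]
for n in('side','top'):
    p=imaging.get_image(n);save(p,n+'2.png',(190,120,350,240),5)
    L=imaging.outline_of(p,"knob")
    for d in L: print(n,round(d["conf"],2),d["uv"],d["mask"].sum())
    print("pred knob",proj(p,[[P[0],P[1],P[2]+.013]]),"foot",proj(p,[[.5932,-.1125,.072]]))
```

```text
pose [ 0.5932 -0.1125  0.1209] [-3.1414e+00 -5.0000e-04 -7.8600e-02] w 0.309 g 30.0 F [ 0.1  0.4 -1.1]
tool shift [ 0.     -0.      0.0159] turn z deg 0.02
side 0.69 [263.3, 315.8] 757
side 0.61 [207.8, 275.1] 229
side 0.4 [260.7, 177.1] 101
pred knob [[252.68582098 175.0097664 ]] foot [[253.0776532  190.12747369]]
top 0.81 [155.3, 244.0] 387
pred knob [[258.19043324 184.42577149]] foot [[258.21877538 188.82236748]]
```

View pics/side2.png

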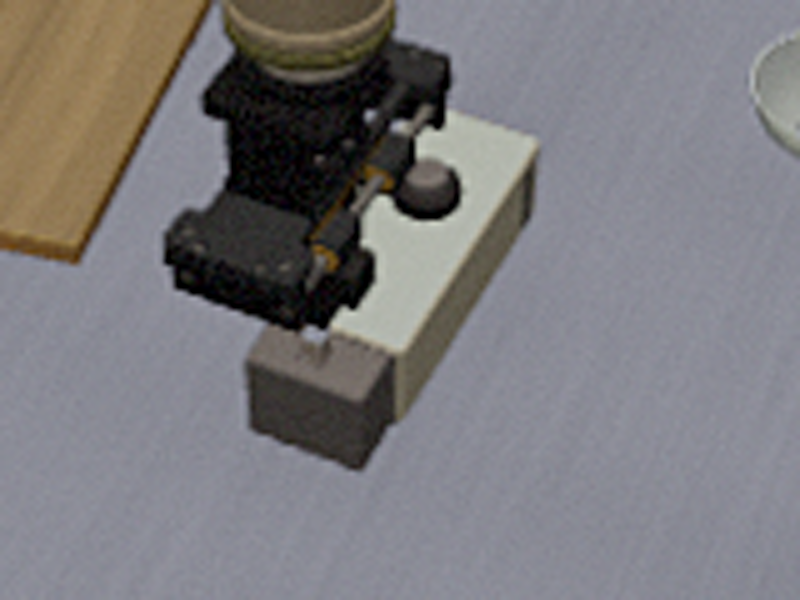

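The closed gripper is over the end block; the spindle tip shows at crop (315,340) right under it, and the knob's bar end at (357,280). I'll descend gently.

Call:
move_arm([
  [0,0,0,0,0,0.01,0],
  [0,0,0,0,0,0.006,0],
  [0,0,0,0,0,0.002,0],
  [0,0,0,0,0,0.002,0],
  [0,0,0,0,0,0.002,0],
  [0,0,0,0,0,0,0],
])

```text
t: 10.3
tool_pos: [0.5932, -0.1131, 0.1008]
eef_rot: [3.141, -0.001, -0.082]
wrist_force: [-9.3, 0.9, 22.0]
width: 0.309
grip_force: 30.0
```

Call:
move_arm([
  [0,0,0,0,0,-0.002,0],
  [0,0,0,-0.0015,0,0,0],
  [0,0,0,0,0,0.002,0],
  [0,0,0,0,0,0.002,0],
  [0,0,0,0,0,0,0],
])

```text
t: 10.92
tool_pos: [0.5917, -0.1128, 0.0965]
eef_rot: [-3.141, -0.001, -0.081]
wrist_force: [-0.1, 2.0, -0.5]
width: 0.307
grip_force: 30.0
```

Call:
move_arm([
  [0,0,0,0,0,0.004,0],
  [0,0,0,0,0,0.004,0],
  [0,0,0,0,0,0.003,0],
  [0,0,0,0,0,0.002,0],
  [0,0,0,0,0,0.001,0],
  [0,0,0,0,0,0,0],
])

```text
t: 11.68
tool_pos: [0.5915, -0.1128, 0.0826]
eef_rot: [-3.141, -0.0, -0.081]
wrist_force: [-0.9, 5.4, 4.1]
width: 0.306
grip_force: 30.0
```

Call:
move_arm([
  [0,0,0,0,0,0.001,0],
  [0,0,0,0,0,0,0],
])

```text
t: 11.92
tool_pos: [0.5916, -0.1127, 0.0824]
eef_rot: [-3.142, -0.0, -0.081]
wrist_force: [-4.8, 5.3, 11.9]
width: 0.31
grip_force: 30.0
```

Call:
move_arm([
  [0,0,0,0,0,0,0.6],
  [0,0,0,0,0,0,0.6],
  [0,0,0,0,0,0,0.6],
  [0,0,0,0,0,0,0.6],
  [0,0,0,0,0,-0.03,0.6],
  [0,0,0,0,0,-0.05,0.6],
  [0,0,0,0,0,-0.04,0.6],
  [0,0,0,0,0,-0.04,0],
  [0,0,0,0,0,0,0],
  [0,0,0,0,0,0,0],
])

```text
t: 13.18
tool_pos: [0.5911, -0.1134, 0.2406]
eef_rot: [3.141, 0.001, -0.082]
wrist_force: [0.7, 0.5, -0.1]
width: 0.341
grip_force: 0.0
```

Run:
```python
import mv;from fit import *
q=-1.65;f=np.array([.5917,-.1128]);b=f+.144*np.array([np.cos(q),np.sin(q)]);print("btn",b)
mv.to(b[0],b[1],.11,-.079)
V=[]
for n in('side','top'):
    p=imaging.get_image(n);save(p,n+'3.png',(190,100,350,220),5)
    L=[d for d in imaging.outline_of(p,"knob") if np.hypot(*(np.array(d["uv"])-((252,180) if n=="side" else (258,186))))<20]
    for d in L: print(n,d["conf"],d["uv"],d["mask"].sum())
    if L: V.append((p,L[0]["mask"]))
for z in(.066,.072,.078,.09): print(z,fit(V,KNOB,[.592,-.113,-.08],z))
```

```text
btn [ 0.58030659 -0.25634856]
pose [ 0.5911 -0.1134  0.2406] [ 3.1414e+00  6.0000e-04 -8.1900e-02] w 0.341 g 0.0 F [ 0.7  0.5 -0.1]
tool shift [0.0009 0.1434 0.1306] turn z deg -0.16
side 0.68 [254.0, 184.4] 367
0.066 (array([ 0.59526714, -0.11648977, -0.10849928]), np.float64(2.8720627354694392))
0.072 (array([ 0.59288982, -0.11138168, -0.0927744 ]), np.float64(3.3705698516063407))
0.078 (array([ 0.59100859, -0.10650376, -0.10143663]), np.float64(4.375180831141949))
0.09 (array([ 0.58607847, -0.09620697, -0.0959043 ]), np.float64(6.932030363251251))
```

View pics/side3.png

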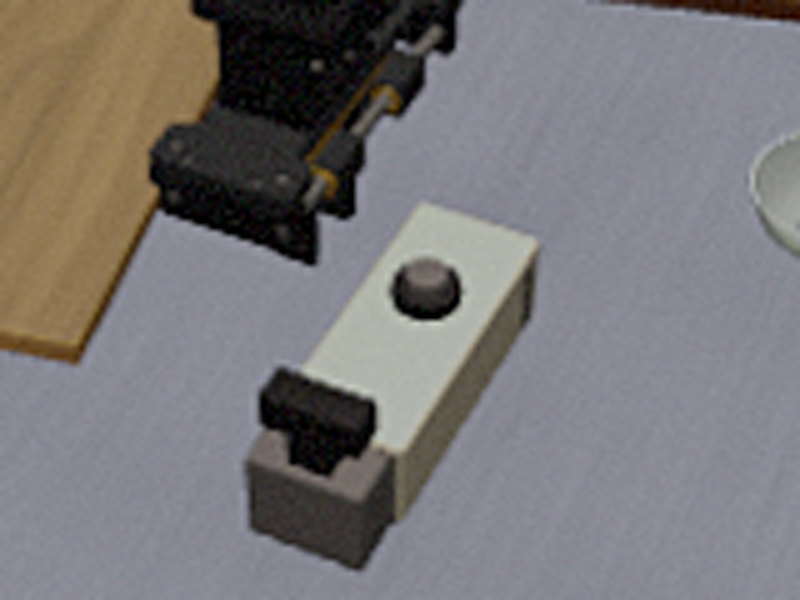

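The knob sits level and fully home on the end block (crop 320,415). Next is the button at (428,275).

Call:
move_arm([
  [0,0,0,0,0.048,0,0],
  [0,0,0,0.001,0.048,0,0],
  [0,0,0,0,0.0475,0,0],
  [0,0,0,0,0,0.05,0],
  [0,0,0,0,0,0.05,0],
  [0,0,0,0,0,0.03,0],
  [0,0,0,0,0,0.016,0],
  [0,0,0,0,0,0.004,0],
  [0,0,0,0,0,0.004,0],
  [0,0,0,0,0,0.001,0],
  [0,0,0,0,0,0,0],
  [0,0,0,0,0,0,0],
])

```text
t: 14.88
tool_pos: [0.5812, -0.2565, 0.087]
eef_rot: [3.141, -0.001, -0.082]
wrist_force: [-0.6, 0.9, 4.9]
width: 0.0
grip_force: 2.3
```

```bash
python3 -c "
import mv;mv.to(.58,-.2563,.0855,-.081)
from h import *
p=imaging.get_image('side');save(p,'side4.png',(190,120,350,240),5)
for d in imaging.outline_of(p,'knob'): print(d['conf'],d['uv'],d['mask'].sum())"
```

```text
pose [ 0.5812 -0.2565  0.087 ] [ 3.1411e+00 -1.4000e-03 -8.1700e-02] w 0.0 g 2.3 F [-0.6  0.9  4.9]
tool shift [-0.0012 -0.0001  0.0015] turn z deg -0.04
0.93 [250.4, 187.8] 344
0.79 [263.6, 314.1] 695
0.59 [208.1, 276.0] 233
```

Call:
move_arm([
  [0,0,0,0,0,0.001,0],
  [0,0,0,0,0,0,0],
  [0,0,0,0,0,0,0],
  [0,0,0,0,0,-0.03,0],
  [0,0,0,0,0,-0.05,0],
  [0,0,0,0,0,-0.05,0],
  [0,0,0,0,0,0,0.6],
])

```text
t: 15.85
tool_pos: [0.5825, -0.2569, 0.2194]
eef_rot: [3.139, -0.007, -0.082]
wrist_force: [0.7, 0.4, -0.9]
width: 0.06
grip_force: 0.0
```

Run:
```python
import mv;from fit import *
p=imaging.get_image('side')
d=min(imaging.outline_of(p,"knob"),key=lambda d:np.hypot(*(np.array(d["uv"])-(250,188))))
q,f=fit([(p,d["mask"])],KNOB,[.593,-.096,-.08],.072);print(q,f)
mv.to(.5933,-.0955,.14,-.081)
```

```text
[ 0.59467153 -0.09563415 -0.15542167] 5.589193863494916
pose [ 0.5806 -0.2564  0.2149] [ 3.1414e+00  1.0000e-04 -8.1800e-02] w 0.13 g 0.0 F [ 0.3  0.9 -0.9]
tool shift [-0.0004 -0.1614  0.0749] turn z deg -0.05
```

The knob has moved 16 mm out with the bar, so the bar sprang open. Now I'll regrip.

Call:
move_arm([
  [0,0,0,0,-0.04,0,0.65],
  [0,0,0,0,-0.04,0,0.65],
  [0,0,0,0,-0.04,0,0.65],
  [0,0,0,0,-0.041,0,0.65],
  [0,0,0,0,0,0,0.65],
  [0,0,0,0,0,0.04,0.65],
  [0,0,0,0,0,0.04,0.65],
  [0,0,0,0,0,0.03,0.65],
  [0,0,0,0,0,0.021,0.65],
  [0,0,0,0,0,0,0.65],
])

```text
t: 17.2
tool_pos: [0.5917, -0.0967, 0.0814]
eef_rot: [-3.141, 0.005, -0.083]
wrist_force: [-0.0, 0.1, 0.1]
width: 0.648
grip_force: 0.0
```

Call:
move_arm([
  [0,0,0,0,0,0,0],
  [0,0,0,0,0,0,0],
  [0,0,0,0,0,0,0],
  [0,0,0,0,0,0,0],
  [0,0,0,0,0,0,0],
  [0,0,0,0,0,0,0],
])

```text
t: 17.95
tool_pos: [0.5941, -0.0959, 0.0847]
eef_rot: [3.141, -0.001, -0.082]
wrist_force: [0.1, 0.5, 3.9]
width: 0.306
grip_force: 30.0
```

Call:
move_arm([
  [0,0,0,0,-0.005,0,0],
  [0,0,0,0,-0.01,0,0],
  [0,0,0,0,-0.01,0,0],
  [0,0,0,0,-0.01,0,0],
  [0,0,0,0,-0.01,0,0],
  [0,0,0,0,-0.01,0,0],
  [0,0,0,0,-0.01,0,0],
  [0,0,0,0,-0.01,0,0],
  [0,0,0,0,-0.01,0,0],
  [0,0,0,0,-0.005,0,0],
  [0,0,0,0,0,0,0],
])

```text
t: 19.32
tool_pos: [0.6013, -0.0069, 0.0845]
eef_rot: [3.14, -0.001, -0.082]
wrist_force: [-0.2, -6.3, 5.7]
width: 0.311
grip_force: 30.0
```

Call:
move_arm([
  [0,0,0,0,-0.006,0,0],
  [0,0,0,0,-0.004,0,0],
  [0,0,0,0,-0.002,0,0],
  [0,0,0,0,-0.002,0,0],
  [0,0,0,0,0,0,0],
  [0,0,0,0,0,0,0],
])

```text
t: 20.08
tool_pos: [0.6024, 0.0062, 0.0845]
eef_rot: [3.139, -0.0, -0.083]
wrist_force: [-1.1, -7.2, 5.8]
width: 0.309
grip_force: 30.0
```

Call:
move_arm([
  [0,0,0,0,-0.001,0,0],
  [0,0,0,0,-0.001,0,0],
  [0,0,0,0,0,0,0],
  [0,0,0,0,0,0,0],
])

```text
t: 20.58
tool_pos: [0.6026, 0.0082, 0.0845]
eef_rot: [3.139, -0.0, -0.083]
wrist_force: [-1.1, -7.8, 6.3]
width: 0.31
grip_force: 30.0
```

Run:
```python
import mv;from fit import *
mv.to(.602,.0075,.0845,-.081)
p=imaging.get_image('side');save(p,'side5.png',(180,110,340,250),4)
for d in imaging.outline_of(p,"spindle_foot"): print(d["conf"],d["uv"],d["mask"].sum())
c,s=np.cos(-1.65),np.sin(-1.65);f=np.array([.5925,-.1125])
for e in(.1,.11,.12):  # front face top corners of block at extension e, crop px
    o=f-e*np.array([c,s]);X=[[*(o-.02*np.array([c,s])+t*.038*np.array([-s,c])),.072] for t in(-1,1)]
    print(e,((proj(p,X)-[180,110]+.5)*4).round(1).tolist())
```

```text
pose [0.6026 0.0082 0.0845] [ 3.1391e+00 -4.0000e-04 -8.3000e-02] w 0.31 g 30.0 F [-1.1 -7.8  6.3]
tool shift [-0.0005  0.0007 -0.    ] turn z deg -0.12
0.59 [240.6, 229.1] 664
0.1 [[264.4, 463.0], [164.7, 423.4]]
0.11 [[257.4, 473.8], [157.4, 433.9]]
0.12 [[250.3, 484.8], [149.9, 444.4]]
```

View pics/side5.png

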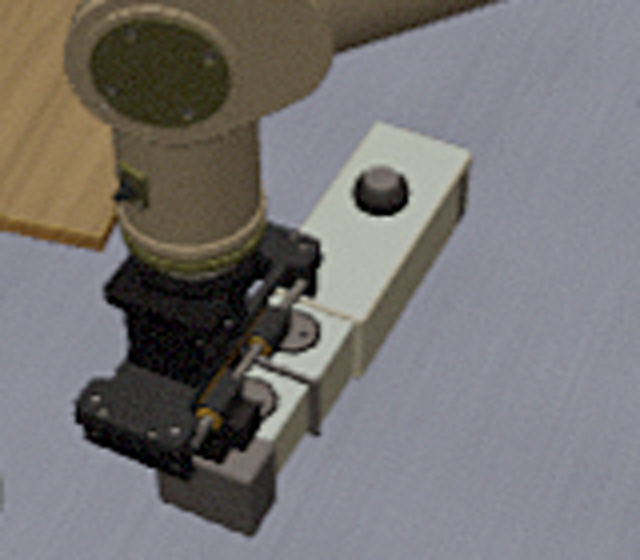

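Both sections are out; the block's front corner at crop (252,484) matches about 118 mm. I'll pull a little more to feel the stop.

Call:
move_arm([
  [0,0,0,0,-0.001,0,0],
  [0,0,0,0,-0.001,0,0],
  [0,0,0,0,0,0,0],
  [0,0,0,0,0,0,0],
])

```text
t: 21.18
tool_pos: [0.6027, 0.0091, 0.0844]
eef_rot: [3.138, -0.0, -0.084]
wrist_force: [-1.3, -9.9, 6.4]
width: 0.31
grip_force: 30.0
```

Call:
move_arm([
  [0,0,0,0,-0.001,0,0],
  [0,0,0,0,0,0,0],
  [0,0,0,0,0,0,0],
  [0,0,0,0,0,0,0],
])

```text
t: 21.68
tool_pos: [0.6027, 0.0092, 0.0843]
eef_rot: [3.137, 0.0, -0.084]
wrist_force: [-1.5, -12.7, 7.0]
width: 0.311
grip_force: 30.0
```

```bash
python3 -c "
from rig import r;print(r.close_job())"
```

```text
the job is handed in; nothing more can be done
None
```

I handed the job in with the knob seated on the spindle, the socket bar pulled to its second stop, and the gripper still holding the knob at 30 N. I never measured the jar, mug and bowl again at the end, but the arm stayed clear of them. The hand-in returned no verdict.

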